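# Lay the next firebricks of a bench heat shield in running bond

## Robot

A 6-joint arm with a two-finger parallel gripper is mounted at the origin on a cart in front of the work surface, level with it; the furniture and walls round the work are solid. World frame = base frame: x ahead of the robot, y to its left, z up, the work surface at z = 0. Lengths are in m, angles in rad, forces in N, time in s.
With the tool pointing down it reaches from about 0.275 to 0.825 m from the base axis. Payload 4.9 kg.
Tool frame: the origin (TCP) lies midway between the tips of the shut fingers; the grasp point (between the pads) lies 19 mm behind it (bot.grip_depth is the distance from the TCP to the grasp point, in m); z points along the fingers, y is the line along which they close (so a half turn about z gives the same grasp; the last joint's range is limited). The gripper opens to 85 mm and grips with 20 to 120 N. Pads are 22 mm wide; open, the fingers measure 114 mm over their backs; the gripper's body (76 mm by 85 mm) begins 54 mm behind the grasp point. The pads swing forward as they close: fully open they stand 13 mm farther back than shut.
Start: joints at [-0.134, 0.326, -0.193, 1.052, 0, 1.437], TCP at [0.55, 0, 0.231] pointing down, gripper open.
Joint ranges: [-2.65, 2.65], [-0.97, 1.79], [-1.3, 1.35], [-1.93, 2.1], [-1.47, 1.37], [-3.14, 3.14]. Speed limits (rad/s): [2.57, 2.57, 3.14, 3.14, 3.14, 3.14].

## Interface

Orientations are given as a unit quaternion [w, x, y, z].
In Python, from cell import bot gives the robot as it stands. Calls block until the motion is done:
- bot.move_pose(position, orientation): joint-space move of the TCP to a pose.
- bot.move_linear(position, speed=0.15, rotation=None, until_force=None): straight line of the TCP; rotation=None keeps the orientation; speed is the mean speed in m/s. With until_force (N) it stops when the force on the tool has changed by that much, and returns True; else False.
- bot.goto_joints(angles): joint-space move.
- bot.set_gripper(opening, grasp_force=None): opening from 0.0 (shut) to 1.0 (fully open); grasp_force is the grip in N (None keeps the last); returns when the fingers have stopped.
- bot.wait(seconds).
- bot.solve_ik(position, orientation): joint angles nearest the present ones, or None.
- bot.camera(name): name is "scene" or "side" or "wrist"; returns the picture (384x512x3 uint8, red, green, blue); there is no depth.
- bot.calibration(name): a dict with "mtx" (3x3 intrinsics, pixels), "k1" (the pictures are not rectified: a ray, as slopes to the right and down, at radius r is drawn at 1 + k1 r^2 times it, then the intrinsics apply), "extrinsics" (4x4, takes a point from world to camera coordinates); the wrist camera has in their place "hand_eye" (4x4, takes a point from camera to tool coordinates, whose origin is the TCP and whose axes are the flange's). Camera axes: x right, y down, z forward; pixel columns grow to the right and rows downward; lengths in m; the calibration is good to about 2 mm. A picture is of the moment at which its call begins: read the wrist's pose just before it. calibration takes no time and is no camera call.
A pose or a line that the arm cannot do raises bot.PlanningError and nothing moves.
- bot.close_job(): hands the job in; it is judged then, once.
Trained networks look in the newest picture that a camera, given by its name, has taken for a name from the list of things; names that differ only in an ending like _2 or _b are one class to them, and where a whole thing is asked for, a point or a joint stands for the part that bears it (a point fixed in the world has none). Each returns a list of dicts, best first, with "confidence" (0 to 1); they miss things now and then, are a little off and sometimes report something else, mostly with a low value. They report only what shows in the picture. A call takes as long as a camera call.
- bot.search_frame(camera, thing): "bbox" ([left, top, width, height] in pixels, round what is visible of it).
Readings, each from a call of its own:
- bot.read_clock(): time.
- bot.read_joint_positions(): joint angles.
- bot.read_joint_vel(): joint speeds.
- bot.read_joint_efforts(): joint torques, N m.
- bot.read_position(): TCP position.
- bot.read_tool_rot(): TCP orientation.
- bot.read_ft_force(): force on the tool from outside, world axes, zero at the start.
- bot.read_moment(): the same for the moment, N m.
- bot.read_gripper_width(): opening from 0.0 (shut) to 1.0 (fully open).
- bot.read_finger_force(): force on a finger pad.
Only numpy, scipy, OpenCV 4.12 (cv2) and the standard library are available. Lean on these libraries where they do the work, as an engineer would, in place of code of your own. Each camera call takes 0.05 s, during which the arm holds its last target. There are 200 camera calls.

## Task

Carry on the small firebrick heat shield in front of the hotplate in running bond. First complete its second course: lay a whole brick across the open joint of the bottom course, and close the right-hand end with the half brick, flush with the end of the wall; then lay the other whole brick as the first of the third course, centred across the joint in the middle of the wall. Keep the same narrow joints and flush faces, set the bricks down without dropping them and leave the three-quarter brick and everything else where they are.

Things in the scene. Friction and masses are not known exactly. Their poses are not given: they have to be found in the camera images.
- wall: unfinished cemented wall of pale cream firebricks on a steel plate 64 x 330 x 6 mm; fixed. Origin: centre of the plate's underside, on the bench; y along the wall (roughly to the robot's left), x through it (roughly away from the robot), z up. Bricks are 36 mm thick, 40 mm high, centred at x = 0; end joints 5 mm, bed joints 0. Bottom course: 3 whole bricks (100 mm), centres y = -105, 0, 105 mm, z 6 to 46 mm
- open_joint (a point): the bottom course's open joint, middle of its top edge, at y = -52.5 mm, z = 46 mm of the wall (axes as the wall). The second course (z 46 to 86 mm) has a half brick (47.5 mm, centre y = 131.25 mm) and a whole brick (centre y = 52.5 mm); its right part, below y = 2.5 mm, is open: a whole brick belongs centred over this point, its centre 20 mm above it
- wall_end (a point): top edge of the bottom course at the wall's right-hand end: y = -155 mm, z = 46 mm of the wall (axes as the wall). The half brick belongs with its outer end flush with this point: its centre at y = -131.25 mm, z = 66 mm of the wall, leaving a 5 mm joint to the whole brick beside it
- middle_joint (a point): where the third course begins: y = 0, z = 86 mm of the wall (axes as the wall), level with the top of the second course, over its joint between the cemented whole brick and the one to be laid. The other whole brick belongs centred over this point along the wall, its centre 20 mm above it; nothing else is on the third course
- whole_a_c (a point): centre of one loose whole brick (insulating firebrick, pale cream), 100 x 36 x 40 mm (long axis x, z up, about 130 g), lying flat on the bench; the two whole bricks are alike and either may go in either place
- whole_b_c (a point): centre of the other loose whole brick, 100 x 36 x 40 mm (long axis x, z up), the same as the first
- half_c (a point): centre of the loose half brick (insulating firebrick, pale cream), 47.5 x 36 x 40 mm (long axis x, z up, about 63 g), lying flat on the bench
- three_quarter_c (a point): centre of the loose three-quarter brick (insulating firebrick, pale cream), 74 x 36 x 40 mm (long axis x, z up), lying in the same row as the others; not needed, to be left where it is
- cap: loose white jar cap, open side up, 60 mm across and 22 mm high, standing in the row of bricks; origin at the centre of its underside; to be left where it is
- reagent: loose white bottle with red cap, 57 mm across and 107 mm high, standing to the right of the wall; origin at the centre of its underside; to be left where it is

How it is judged:
On the way, in this order (a step that is already met when the one before it is completed fails the run):
1. the second course is complete: a whole brick across the open joint and the half brick closing the right-hand end (((x of whole_a_c in the frame of wall between -0.007 and 0.007 m and y of whole_a_c in the frame of wall between -0.0605 and -0.0445 m and z of whole_a_c in the frame of wall between 0.061 and 0.071 m and angle between the x axis of whole_a_c and the y axis of wall, either way round below 0.1 rad and angle between the z axis of whole_a_c and the z axis of wall, either way round below 0.06 rad) or (x of whole_b_c in the frame of wall between -0.007 and 0.007 m and y of whole_b_c in the frame of wall between -0.0605 and -0.0445 m and z of whole_b_c in the frame of wall between 0.061 and 0.071 m and angle between the x axis of whole_b_c and the y axis of wall, either way round below 0.1 rad and angle between the z axis of whole_b_c and the z axis of wall, either way round below 0.06 rad)) and x of half_c in the frame of wall between -0.007 and 0.007 m and y of half_c in the frame of wall between -0.1393 and -0.1232 m and z of half_c in the frame of wall between 0.061 and 0.071 m and angle between the x axis of half_c and the y axis of wall, either way round below 0.1 rad and angle between the z axis of half_c and the z axis of wall, either way round below 0.06 rad), for 0.2 s.
2. the other whole brick lies on the third course across the middle joint (((x of whole_a_c in the frame of wall between -0.007 and 0.007 m and y of whole_a_c in the frame of wall between -0.008 and 0.008 m and z of whole_a_c in the frame of wall between 0.101 and 0.111 m and angle between the x axis of whole_a_c and the y axis of wall, either way round below 0.1 rad and angle between the z axis of whole_a_c and the z axis of wall, either way round below 0.06 rad) or (x of whole_b_c in the frame of wall between -0.007 and 0.007 m and y of whole_b_c in the frame of wall between -0.008 and 0.008 m and z of whole_b_c in the frame of wall between 0.101 and 0.111 m and angle between the x axis of whole_b_c and the y axis of wall, either way round below 0.1 rad and angle between the z axis of whole_b_c and the z axis of wall, either way round below 0.06 rad))), for 0.2 s.
At the end, for the whole second after the job is handed in: A whole brick and the half brick fill the second course, the other whole brick lies across the middle joint on the third: each within 8 mm along the wall, 7 mm across, 5 mm in height and 0.1 rad of its place, flat, released, at rest ((((x of whole_a_c in the frame of wall between -0.007 and 0.007 m and y of whole_a_c in the frame of wall between -0.0605 and -0.0445 m and z of whole_a_c in the frame of wall between 0.061 and 0.071 m and angle between the x axis of whole_a_c and the y axis of wall, either way round below 0.1 rad and angle between the z axis of whole_a_c and the z axis of wall, either way round below 0.06 rad) and (x of whole_b_c in the frame of wall between -0.007 and 0.007 m and y of whole_b_c in the frame of wall between -0.008 and 0.008 m and z of whole_b_c in the frame of wall between 0.101 and 0.111 m and angle between the x axis of whole_b_c and the y axis of wall, either way round below 0.1 rad and angle between the z axis of whole_b_c and the z axis of wall, either way round below 0.06 rad)) or ((x of whole_b_c in the frame of wall between -0.007 and 0.007 m and y of whole_b_c in the frame of wall between -0.0605 and -0.0445 m and z of whole_b_c in the frame of wall between 0.061 and 0.071 m and angle between the x axis of whole_b_c and the y axis of wall, either way round below 0.1 rad and angle between the z axis of whole_b_c and the z axis of wall, either way round below 0.06 rad) and (x of whole_a_c in the frame of wall between -0.007 and 0.007 m and y of whole_a_c in the frame of wall between -0.008 and 0.008 m and z of whole_a_c in the frame of wall between 0.101 and 0.111 m and angle between the x axis of whole_a_c and the y axis of wall, either way round below 0.1 rad and angle between the z axis of whole_a_c and the z axis of wall, either way round below 0.06 rad))) and x of half_c in the frame of wall between -0.007 and 0.007 m and y of half_c in the frame of wall between -0.1393 and -0.1232 m and z of half_c in the frame of wall between 0.061 and 0.071 m and angle between the x axis of half_c and the y axis of wall, either way round below 0.1 rad and angle between the z axis of half_c and the z axis of wall, either way round below 0.06 rad and linear speed of each of whole_a, whole_b, half below 0.01 m/s); the robot touches nothing.
It fails at once if a brick is dropped (falls freely by more than about 1 cm) ((linear speed of whole_a above 0.45 m/s and contact force between anything else and whole_a below 0.02 N) or (linear speed of whole_b above 0.45 m/s and contact force between anything else and whole_b below 0.02 N) or (linear speed of half above 0.45 m/s and contact force between anything else and half below 0.02 N)).
It fails at once if the three-quarter brick, the cap or the bottle is pushed aside by more than 30 mm, or the bottle tipped (distance of any of three_quarter_c, cap, reagent from where it was at the start of the episode above 0.03 m or angle between reagent's own z axis and vertical above 0.3 rad).
It also fails if it takes over 67 s, if anything falls off the work surface, if the arm or the gripper's body presses on something with over 40 N, if the wrist force passes 120 N, or if a joint passes its speed limit or range.

## Working session

There is one attempt and no reset: what is moved stays moved. The work goes in short steps, each a Python script; the robot and the scene stay as the last script left them, time stands still between calls to the robot, and variables do not carry over. Pictures are saved under pics/ and viewed, at most 10 in all, crops included, and the job is handed in when it is done.

```bash
mkdir -p pics; ls; cat > h.py <<'E'
import numpy as np, cv2
from cell import bot
def save(n,f):
    im=bot.camera(n); cv2.imwrite('pics/'+f,im[:,:,::-1]); return im
E
python3 - <<'E'
from h import *
a=save('scene','s.png');b=save('side','d.png')
np.set_printoptions(precision=3,suppress=True)
for c in('scene','side','wrist'):print(c,bot.calibration(c))
for c in('scene','side'):
  for t in('wall','whole_a_c','half_c','three_quarter_c','cap','reagent'):
    print(c,t,[(np.round(d['bbox']).astype(int).tolist(),round(d['confidence'],2)) for d in bot.search_frame(c,t)][:5])
print(bot.read_clock(),bot.read_tool_rot(),bot.grip_depth)
E
```

```text
pics
scene {'mtx': array([[356.775,   0.   , 259.096],
       [  0.   , 356.775, 188.727],
       [  0.   ,   0.   ,   1.   ]]), 'k1': -0.06820162677407361, 'extrinsics': array([[ 0.594, -0.805, -0.012, -0.365],
       [-0.615, -0.444, -0.652,  0.393],
       [ 0.519,  0.395, -0.758,  0.62 ],
       [ 0.   ,  0.   ,  0.   ,  1.   ]])}
side {'mtx': array([[479.218,   0.   , 255.439],
       [  0.   , 479.218, 197.592],
       [  0.   ,   0.   ,   1.   ]]), 'k1': -0.17664715791604832, 'extrinsics': array([[-0.047,  0.999,  0.006,  0.091],
       [ 0.879,  0.044, -0.475, -0.455],
       [-0.475, -0.016, -0.88 ,  1.365],
       [ 0.   ,  0.   ,  0.   ,  1.   ]])}
wrist {'mtx': array([[314.803,   0.   , 254.523],
       [  0.   , 314.803, 194.639],
       [  0.   ,   0.   ,   1.   ]]), 'k1': -0.08520430994548953, 'hand_eye': array([[ 0.001, -0.963, -0.27 ,  0.069],
       [ 1.   ,  0.001,  0.   ,  0.   ],
       [ 0.   , -0.27 ,  0.963, -0.141],
       [ 0.   ,  0.   ,  0.   ,  1.   ]])}
scene wall [([218, 130, 110, 89], 0.73)]
scene whole_a_c [([204, 212, 38, 44], 0.79)]
scene half_c [([247, 244, 21, 28], 0.56)]
scene three_quarter_c [([182, 195, 25, 34], 0.76)]
scene cap [([149, 183, 26, 19], 0.88)]
scene reagent [([344, 230, 37, 46], 0.98), ([220, 133, 110, 87], 0.55)]
side wall [([204, 236, 156, 40], 0.88)]
side whole_a_c [([268, 146, 22, 44], 0.81)]
side half_c [([224, 153, 20, 28], 0.97)]
side three_quarter_c [([309, 159, 25, 34], 0.72), ([130, 183, 37, 41], 0.68)]
side cap [([351, 166, 32, 28], 0.55)]
side reagent [([133, 184, 33, 40], 0.8)]
0.7 [0.    0.707 0.707 0.   ] 0.0187
```

View pics/s.png

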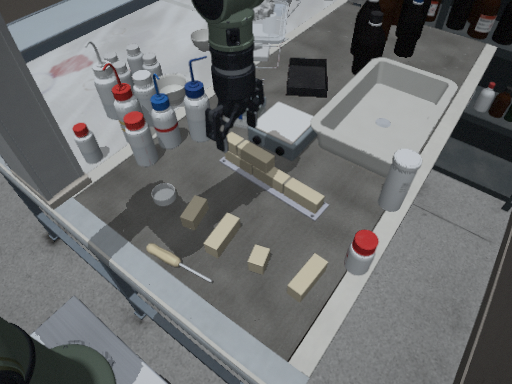

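View pics/d.png

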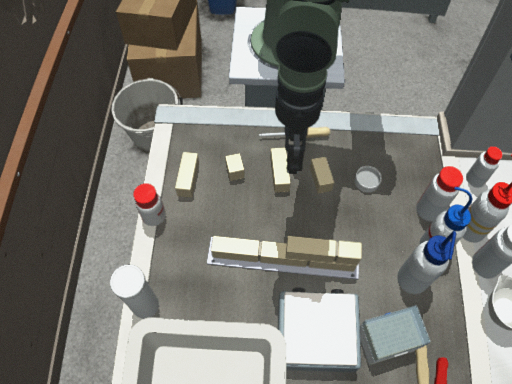

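The scene view shows the wall plate from about (222,155) to (325,212). In front of it is a row with the cap (163,194), three-quarter (194,212), whole (222,234), half (259,259) and the other whole (308,277). The side view agrees: wholes at (187,173) and (281,170), half at (235,167). Next I'll take wrist views, rectified to metric top-down pictures.

```bash
cat >> h.py <<'E'
from scipy.spatial.transform import Rotation as R
def rot(q): return R.from_quat(np.roll(q,-1)).as_matrix()
def cam(n):
    """returns (image, K, k1, world->cam 4x4)"""
    c=bot.calibration(n)
    if n=='wrist':
        T=np.eye(4);T[:3,:3]=rot(bot.read_tool_rot());T[:3,3]=bot.read_position()
        E=np.linalg.inv(T@c['hand_eye'])
    else: E=c['extrinsics']
    return bot.camera(n),c['mtx'],c['k1'],E
def top(C,z,x0,x1,y0,y1,s=1000.):
    """metric picture of plane z; row 0 = x1 (far), col 0 = y1 (left)"""
    im,K,k,E=C
    X,Y=np.meshgrid(np.arange(x1,x0,-1/s),np.arange(y1,y0,-1/s),indexing='ij')
    p=np.stack([X,Y,0*X+z,0*X+1],-1)@E.T
    a=p[...,:2]/p[...,2:3]; a=a*(1+k*(a**2).sum(-1,keepdims=True))
    u=(a*[K[0,0],K[1,1]]+K[:2,2]).astype(np.float32)
    return cv2.remap(im,u[...,0],u[...,1],cv2.INTER_LINEAR)
def ray(u,c,z):
    K,k,E=c['mtx'],c['k1'],c['extrinsics']
    d=cv2.undistortPoints(np.array([[u]],float),K,np.array([k,0,0,0,0]))[0,0]
    r=E[:3,:3].T@[d[0],d[1],1]; o=-E[:3,:3].T@E[:3,3]
    return o+r*(z-o[2])/r[2]
DOWN=np.array([0,.70711,.70711,0])
def down(a): # tool down, yaw a added about world z to the start orientation
    q=(R.from_euler('z',a)*R.from_quat(np.roll(DOWN,-1))).as_quat(); return np.roll(q,1)
E
python3 - <<'E'
from h import *
np.set_printoptions(precision=3,suppress=True)
c=bot.calibration('side')
for n,u,z in [('w1',(187,173),.02),('half',(235,167),.02),('w2',(281,170),.02),('tq',(321,172),.02),('cap',(368,179),.01),('reag',(149,222),0),('plL',(209,262),.006),('plR',(358,277),.006)]: print(n,ray(u,c,z))
print(rot(DOWN))
bot.move_pose([.40,-.06,.36],DOWN)
print(bot.read_clock(),bot.read_position())
C=cam('wrist'); cv2.imwrite('pics/w1.png',C[0][:,:,::-1])
np.savez('w1.npz',im=C[0],K=C[1],k=C[2],E=C[3])
t=top(C,.04,.25,.70,-.35,.25); cv2.imwrite('pics/t1.png',t[:,:,::-1])
E
```

```text
w1 [ 0.474 -0.231  0.02 ]
half [ 0.452 -0.119  0.02 ]
w2 [ 0.455 -0.01   0.02 ]
tq [0.455 0.085 0.02 ]
cap [0.462 0.2   0.01 ]
reag [ 0.597 -0.307  0.   ]
plL [ 0.688 -0.16   0.006]
plR [0.708 0.164 0.006]
[[ 0.  1.  0.]
 [ 1.  0.  0.]
 [ 0.  0. -1.]]
1.5417 [ 0.401 -0.06   0.359]
```

View pics/t1.png

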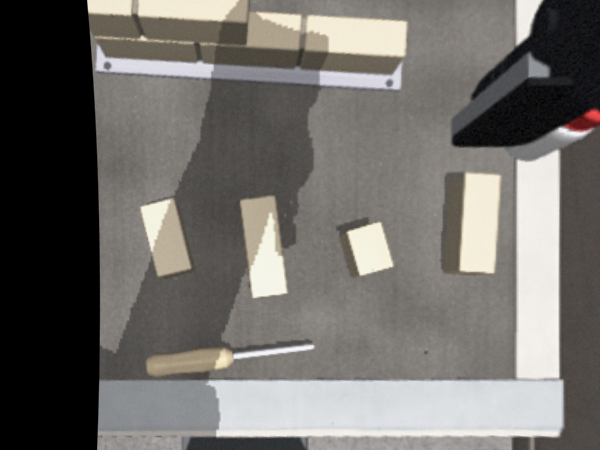

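The rectified picture (1 mm/px, plane z = 40 mm) shows the bricks' tops. Whole B is at (263,247), about (0.453, -0.013), half at (370,249), whole A at (480,222), three-quarter at (166,237), and the wall front is along the top edge. I'll fit known-size rectangles to image gradients and take a wall view.

```bash
cat >> h.py <<'E'
from scipy.optimize import minimize
from scipy.ndimage import map_coordinates
def fit(C,z,L,W,g,r=.012,da=.12,s=1000.):
    """best rectangle L x W (long axis at angle a from world x) on plane z near guess g=(x,y,a): strongest edge contrast"""
    m=.09; x1,y1=g[0]+m,g[1]+m
    t=cv2.GaussianBlur(top(C,z,g[0]-m,x1,g[1]-m,y1,s),(0,0),.8).astype(float)
    n=np.linspace(-.46,.46,60); e=.0025
    def samp(P): return np.stack([map_coordinates(t[...,k],[(x1-P[:,0])*s,(y1-P[:,1])*s],order=1,mode='nearest') for k in range(3)],-1)
    def cost(p):
        c,sn=np.cos(p[2]),np.sin(p[2]); f=0
        for ax,sg in((0,1),(0,-1),(1,1),(1,-1)):
            q=[]
            for d in(-e,e):
                o=(L if ax==0 else W)/2*sg+d*sg
                l=np.full(60,o),n*(W if ax==0 else L)
                a,b=l if ax==0 else l[::-1]
                q.append(samp(np.c_[p[0]+c*a-sn*b,p[1]+sn*a+c*b]))
            f-=np.sqrt(np.minimum(np.abs(q[0]-q[1]).sum(-1),150)).mean()
        return f
    G=[(cost((g[0]+i,g[1]+j,g[2]+k)),i,j,k) for i in np.arange(-r,r+.001,.003) for j in np.arange(-r,r+.001,.003) for k in np.linspace(-da,da,7)]
    b=min(G); x=np.array(g)+b[1:]
    o=minimize(cost,x,method='Nelder-Mead',options=dict(initial_simplex=x+np.vstack([np.zeros(3),np.diag([.002,.002,.03])]),maxiter=200))
    return o.x,-o.fun
def draw(t,p,L,W,x1,y1,s=1000.):
    c,sn=np.cos(p[2]),np.sin(p[2]); k=np.array([[L,W],[-L,W],[-L,-W],[L,-W]])/2@np.array([[c,sn],[-sn,c]])+p[:2]
    q=np.c_[(y1-k[:,1])*s,(x1-k[:,0])*s]
    cv2.polylines(t,[np.round(q).astype(int)],True,(255,0,0),1)
E
python3 - <<'E'
from h import *
np.set_printoptions(precision=4,suppress=True)
d=np.load('w1.npz');C=(d['im'],d['K'],float(d['k']),d['E'])
t=np.ascontiguousarray(top(C,.04,.35,.60,-.35,.25))
for n,L,g in(('B',.1,(.453,-.013,.127)),('H',.0475,(.451,-.120,.286)),('A',.1,(.4775,-.2305,-.05)),('tq',.074,(.463,.084,.25))):
    p,f=fit(C,.04,L,.036,g); print(n,p,f); draw(t,p,L,.036,.60,.25)
bot.move_pose([.53,-.03,.36],DOWN)
C=cam('wrist'); np.savez('w2.npz',im=C[0],K=C[1],k=C[2],E=C[3])
t2=top(C,.046,.58,.86,-.35,.25)
cv2.imwrite('pics/t2.png',np.vstack([t2,t])[:,:,::-1]); print(bot.read_clock(),bot.read_position())
E
```

```text
B [ 0.4535 -0.0127  0.1225] 48.98979485566356
H [ 0.451 -0.12   0.246] 48.98979485566356
A [ 0.4778 -0.2299 -0.0555] 48.98979485566356
tq [0.4623 0.0846 0.2686] 48.8815612368051
2.2333 [ 0.5298 -0.0296  0.3586]
```

View pics/t2.png

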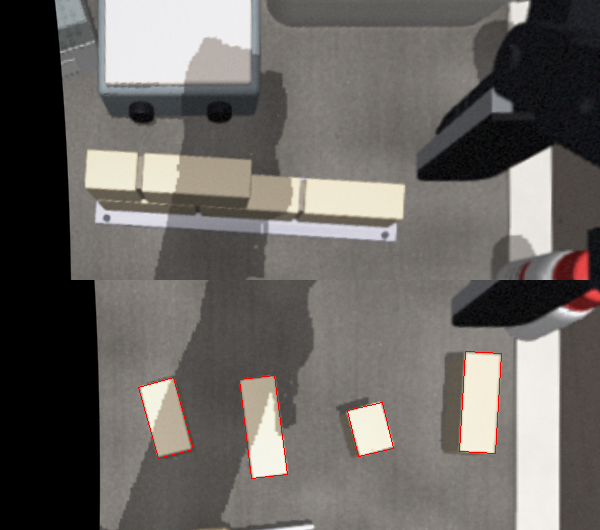

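The wall's right bottom brick top is at (353,198), about (0.6615, -0.103), with wall yaw about -0.07. The hotplate's knobs lie around row 110, so the gap behind the wall is about 40 mm. The fit saturated, so I'll raise the cap and fit again, then get the wall frame from two bricks.

```bash
sed -i 's/,150)/,450)/' h.py
python3 - <<'E'
from h import *
np.set_printoptions(precision=4,suppress=True)
d=np.load('w1.npz');C=(d['im'],d['K'],float(d['k']),d['E'])
for n,L,g in(('B',.1,(.453,-.013,.127)),('H',.0475,(.451,-.120,.27)),('A',.1,(.4775,-.2305,-.05))):
    print(n,*fit(C,.04,L,.036,g,.004,.06))
W=[]
d=np.load('w2.npz');C2=(d['im'],d['K'],float(d['k']),d['E'])
yaw=-.07
for n,CC in(('w1',C),('w2',C2)):
  for m,z,g,o in(('right',.046,(.6615,-.103,1.5),.105),('second',.086,(.6727,.054,1.5),-.0525)):
    p,f=fit(CC,z,.1,.036,g,.008,.06); a=p[2]; print(n,m,p,f,'-> origin',p[:2]+o*np.array([np.cos(a),np.sin(a)]))
for y in(np.pi/2,-np.pi/2):
  for p in((.4535,-.0127,.15),(.4778,-.23,.01),(.451,-.12,.01)): print(y,bot.solve_ik(p,down(y)))
print(bot.solve_ik((.663,-.05,.056),down(-.07)))
E
```

```text
B [ 0.4537 -0.0132  0.1308] 67.29865390504153
H [ 0.4516 -0.1198  0.2833] 76.96105840389316
A [ 0.4777 -0.2295 -0.0619] 71.2198200187892
w1 right [ 0.6611 -0.1042  1.5079] 64.70140481695192 -> origin [0.6677 0.0006]
w1 second [0.6706 0.052  1.5185] 60.331187841356254 -> origin [ 0.6679 -0.0005]
w2 right [ 0.6616 -0.1044  1.5139] 66.11193723449834 -> origin [0.6676 0.0004]
w2 second [0.6714 0.0515 1.5173] 55.370309116004194 -> origin [ 0.6686 -0.001 ]
1.5707963267948966 [-0.1909  0.2287 -0.5555  0.7865  0.     -0.1909]
1.5707963267948966 [-0.5879  0.5453 -0.5048  0.5207  0.     -0.5879]
1.5707963267948966 [-0.4184  0.4623 -0.6717  0.4367  0.     -0.4184]
-1.5707963267948966 [-0.1909  0.2287 -0.5555  0.7865  0.      2.9506]
-1.5707963267948966 [-0.5879  0.5453 -0.5048  0.5207  0.      2.5537]
-1.5707963267948966 [-0.4184  0.4623 -0.6717  0.4367  0.      2.7232]
[-0.1862  0.6828 -0.078   0.81    0.      1.4546]
```

Fits agree within about 1 mm: wall origin (0.668, 0.000), yaw about -0.059. Now I'll pick up and lay the first whole brick, with a close look above the grasp.

```bash
cat >> h.py <<'E'
WO=np.array([.6679,.0]); WY=-.059
ey=np.array([-np.sin(WY),np.cos(WY)]); ex=np.array([np.cos(WY),np.sin(WY)])
GZ=.004
def pick(g,L,hov=.15):
    bot.set_gripper(.7)
    bot.move_pose([g[0],g[1],hov],down(g[2]+np.pi/2))
    C=cam('wrist'); p,f=fit(C,.04,L,.036,g,.006,.08); print('close fit',p,f,'diff mm',(p-g)*[1e3,1e3,1])
    if np.abs(p[:2]-g[:2]).max()>.005 or abs(p[2]-g[2])>.06:
        cv2.imwrite('pics/bad.png',C[0][:,:,::-1]); raise SystemExit('fit off')
    bot.move_pose([p[0],p[1],hov],down(p[2]+np.pi/2))
    print('touched',bot.move_linear([p[0],p[1],GZ],.12,until_force=10))
    bot.set_gripper(.2,40); print('w',bot.read_gripper_width()*85,bot.read_finger_force(),bot.read_position())
    bot.move_linear([p[0],p[1],.17],.15); print('held',bot.read_finger_force(),bot.read_clock())
def place(y,zb,off=(0,0)):
    """brick centre to wall y, underside at zb"""
    q=WO+y*ey+off[0]*ex+off[1]*ey; o=down(WY)
    bot.move_pose([*q,zb+.09],o)
    bot.move_linear([*q,zb+GZ+.006],.12)
    t=bot.move_linear([*q,zb+GZ-.004],.015,until_force=3); print('contact',t,bot.read_position()-[*q,zb+GZ])
    bot.set_gripper(.66); bot.wait(.2)
    bot.move_linear([*q,zb+.13],.15); print('clock',bot.read_clock())
def look(z,L,y):
    """measure a laid brick's top (centre at wall y, top at z): error in wall axes"""
    q=WO+y*ey; C=cam('wrist'); p,f=fit(C,z,L,.036,(*q,np.pi/2+WY),.009,.1); d=p[:2]-q
    print('laid: x,y err mm',d@ex*1e3,d@ey*1e3,'ang',p[2]-np.pi/2-WY,f); return C
E
python3 - <<'E'
from h import *
np.set_printoptions(precision=4,suppress=True)
pick(np.array([.4537,-.0132,.1308]),.1)
place(-.0525,.046)
bot.move_pose([.55,-.10,.30],DOWN)
C=look(.086,.1,-.0525); look(.086,.1,.0525); np.savez('w3.npz',im=C[0],K=C[1],k=C[2],E=C[3])
t=top(C,.086,.6,.75,-.2,.2,2000)
cv2.imwrite('pics/t3.png',t[:,:,::-1]); print(bot.read_clock())
E
```

```text
close fit [ 0.4533 -0.0133  0.1286] 70.38257868749133 diff mm [-0.4408 -0.1271 -0.0022]
touched False
w 35.215267183541734 40.56618332862854 [ 0.4539 -0.0135  0.0047]
held 39.9798309803009 7.375
contact True [ 0.0005 -0.0001  0.0008]
clock 11.7333
laid: x,y err mm 0.01707020427644065 -0.3084241863776401 ang 0.0012328655010208078 53.10885607364207
laid: x,y err mm 0.34832973723481314 0.669257362987857 ang 0.0005597592795625883 45.72416050274563
12.5667
```

View pics/t3.png

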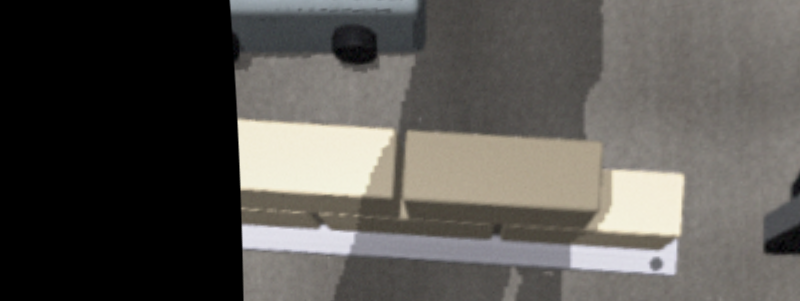

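The laid brick lies flush beside the cemented one, at pixels (402,130) to (600,212), with a joint of about 5 mm at column 399. The fit puts it within 0.5 mm. Next is the half brick.

```bash
python3 - <<'E'
from h import *
np.set_printoptions(precision=4,suppress=True)
pick(np.array([.4516,-.1198,.2833]),.0475)
place(-.13125,.046,(0,-.0003))
bot.move_pose([.55,-.12,.30],DOWN)
C=look(.086,.0475,-.13125); look(.086,.1,-.0525)
t=top(C,.086,.6,.75,-.25,.15,2000)
cv2.imwrite('pics/t4.png',t[:,:,::-1]); print(bot.read_clock())
E
```

```text
close fit [ 0.4511 -0.1207  0.2843] 74.09694920003709 diff mm [-0.4796 -0.8556  0.001 ]
touched False
w 35.25308106358089 40.499147772789 [ 0.4517 -0.1209  0.0047]
held 39.91275072097778 17.75
contact True [ 0.0005 -0.0001  0.0007]
clock 22.325
laid: x,y err mm 0.20128131006820593 1.255097171172242 ang 0.0004224877413275263 61.54324370018166
laid: x,y err mm 0.07108523154966365 0.7747643039222636 ang 0.001963457188914941 61.78522887623519
23.1333
```

View pics/t4.png

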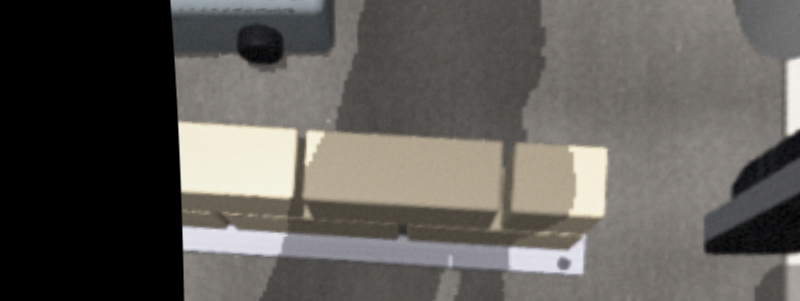

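The half brick closes the right-hand end, at pixels (512,142) to (607,217). It is flush, with a joint of about 5 mm at column 507, so the second course is done. Next is the third course.

```bash
python3 - <<'E'
from h import *
np.set_printoptions(precision=4,suppress=True)
pick(np.array([.4777,-.2295,-.0619]),.1)
place(0,.086)
bot.move_pose([.53,-.06,.34],DOWN)
C=look(.126,.1,0); look(.086,.0475,-.13125)
t=top(C,.126,.58,.78,-.25,.15,2000)
cv2.imwrite('pics/t5.png',t[:,:,::-1]); print(bot.read_clock())
E
```

```text
close fit [ 0.4774 -0.2306 -0.0613] 66.04144006549932 diff mm [-0.3295 -1.0904  0.0006]
touched False
w 35.02816800737076 40.87768256664276 [ 0.4779 -0.2309  0.0047]
held 40.36547005176544 28.15
contact True [ 0.0005 -0.      0.0008]
clock 32.7333
laid: x,y err mm -0.10173903633415407 2.6122037980527546 ang -0.016947148536786638 46.65695665625272
laid: x,y err mm 0.006520226241750631 1.539568627295176 ang 0.004945696089451446 73.15970801458846
33.6333
```

View pics/t5.png

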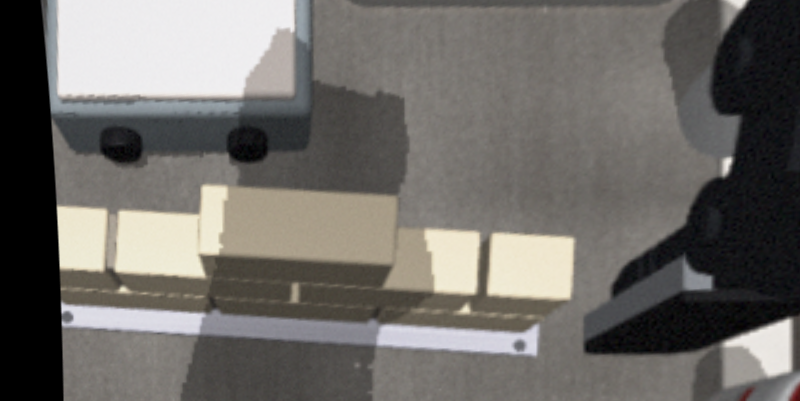

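The third-course brick, at pixels (200,185) to (398,262), sits flat over the middle joint. It measures about 1–2.6 mm off along the wall, well inside the 8 mm tolerance, and the arm is clear.

```bash
python3 -c "
from cell import bot
print(bot.close_job())"
```

```text
the job is handed in; nothing more can be done
None
```

The second course is complete and the other whole brick is laid across the middle joint on the third; the last camera fits put all three within about 3 mm of their places, and the job was handed in at about 34 s of the 67 s limit (no verdict was returned).

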